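# Index the banding wheel on by a quarter turn and lock it

## Robot

A 7-joint arm with a two-finger parallel gripper is mounted at the origin on a cart in front of the work surface, level with it; the furniture and walls round the work are solid. World frame = base frame: x ahead of the robot, y to its left, z up, the work surface at z = 0. Lengths are in m, angles in rad, forces in N, time in s.
With the tool pointing down it reaches from about 0.425 to 0.825 m from the base axis. Payload 3.6 kg.
Tool frame: the origin (TCP) lies where the fingers leave the gripper's body, on its centre line; the fingertips stand 73 mm ahead of it and the grasp point (between the pads) lies 54 mm ahead of it; x points along the fingers, y is the direction in which the jaws open and shut, and the axes are right-handed (so a half turn about x gives the same grasp; the last joint's range is limited). The gripper opens to 85 mm and grips with 20 to 120 N. Pads are 22 mm wide; open, the fingers measure 114 mm over their backs; the gripper's body (76 mm by 85 mm) begins 54 mm behind the grasp point. The pads swing forward as they close: fully open they stand 13 mm farther back than shut.
Start: joints at [-1.159, 0.615, -0.013, 1.423, 0.008, 1.103, -0.04], TCP at [0.276, 0.588, 0.304] pointing down, gripper open.
Joint ranges: [-3.12, 3.12], [-0.3, 2.06], [-1.34, 1.32], [0.26, 2.42], [-1.36, 4.5], [0.01, 1.98], [-2.84, 2.84]. Speed limits (rad/s): [2.79, 2.79, 3.14, 3.14, 3.14, 3.14, 3.14].

## Interface

Orientations are given as a unit quaternion [x, y, z, w].
In Python, from station import arm, snapshot, camera_info, ticket gives the robot as it stands. Calls block until the motion is done:
- arm.movep(position, orientation): joint-space move of the TCP to a pose.
- arm.line_to(position, velocity=0.15, ori=None): straight line of the TCP; ori=None keeps the orientation; velocity is the mean speed in m/s.
- arm.move_j(angles): joint-space move.
- arm.move_gripper(opening, effort=None): opening from 0.0 (shut) to 1.0 (fully open); effort is the grip in N (None keeps the last); returns when the fingers have stopped.
- arm.pause(seconds).
- arm.ik(position, orientation): joint angles nearest the present ones, or None.
- snapshot(name): name is "side" or "top"; returns the picture (420x560x3 uint8, blue, green, red); there is no depth.
- camera_info(name): a dict with "fx", "fy", "cx", "cy" (pixels), "R" (3x3) and "t" (3): a world point X has camera coordinates R X + t. Camera axes: x right, y down, z forward; pixel columns grow to the right and rows downward; lengths in m; the calibration is good to about 2 mm. A picture is of the moment at which its call begins. camera_info takes no time and is no camera call.
A pose or a line that the arm cannot do raises arm.MotionError and nothing moves.
- ticket.finish_job(): hands the job in, once; it reports no verdict.
Readings, each from a call of its own:
- arm.read_time(): time.
- arm.read_joint_positions(): joint angles.
- arm.read_dq(): joint speeds.
- arm.read_effort(): joint torques, N m.
- arm.read_tool_pos(): TCP position.
- arm.read_eef_rot(): TCP orientation.
- arm.read_ft_force(): force on the tool from outside, world axes, zero at the start.
- arm.read_wrist_torque(): the same for the moment, N m.
- arm.read_opening(): opening from 0.0 (shut) to 1.0 (fully open).
Only numpy, scipy, OpenCV 4.12 (cv2) and the standard library are available. Lean on these libraries where they do the work, as an engineer would, in place of code of your own. Each camera call takes 0.05 s, during which the arm holds its last target. There are 200 camera calls.

## Task

The small jar on the banding wheel has just been varnished, so leave it untouched. With a fingertip push the wheel's upright black finger knob clockwise (seen from above) until the wheel has gone on by exactly four clicks and rests in the fourth, then push the black tab of the lock bolt towards the wheel until the bolt is fully home in the rim. Push only, gently: pinch and lift nothing, and leave the bottle, the paint tube and the brush beside it where they are.

Things in the scene. Friction and masses are not known exactly. Their poses are not given: they have to be found in the camera images.
- wheel_base: Fixed grey foot of the banding wheel; origin on the wheel's upright axis at table height. On it turns an aluminium plate 208 mm across and 12 mm thick, top 60 mm above the table, with 16 lobes round its rim. A spring roller at +11 degrees from the base's x axis (its block reaches 160 mm out) drops between the lobes and makes the clicks; the lock bolt's arm is at -79 degrees and reaches 172 mm out.
- wheel (a joint): Angle of the wheel in rad; grows as the wheel turns CLOCKWISE seen from above. One click is 0.3927; it rests at whole multiples and starts resting at 0, 1, 2 or 3 clicks. The knob takes about 2 to 3 N along its circle to ride over a lobe; past half-way between two stops the spring draws the wheel on into the next stop by itself, and it stays there.
- knob_mid (a point): Middle of the upright black finger knob on the plate near its rim: a round post 16 mm thick and 32 mm high (foot 60 mm, top 92 mm above the table), fixed to the plate, going round the wheel's axis on a circle of 92 mm radius. This point is half-way up, 76 mm above the table. Pushed from the side.
- bolt (a joint): Travel of the lock bolt in m towards the wheel's axis: 0 to 0.003 at the start (drawn back, wheel free), 0.012 fully home, its round nose seated between two lobes. About 3 N of friction; it stays where it is left, and goes home only while the wheel rests in a click (on top of a lobe it stops at about 0.006).
- tab_mid (a point): Middle of the bolt's upright black tab, moving with the bolt: 28 mm wide across the bolt, 9 mm thick along it, from 59 to 89 mm above the table; this point is 76 mm above the table, 150 mm from the wheel's axis when fully back, 138 mm when home. Push it straight towards the wheel's axis. Nothing outside the tab stands higher than 61 mm.
- jar: Small glass jar with a black lid, 60 mm across, 69 mm high, loose on the middle of the wheel; origin at the centre of its underside, 60 mm above the table.
- varnish_bottle: White plastic bottle with a grey cap, 39 mm across, 94 mm high, standing loose on the table beyond the wheel; origin at the centre of its underside.
- paint_tube: White paint tube with a black cap lying loose on the table on the robot's side of the wheel, 40 x 106 x 27 mm; origin at the centre of its underside.
- brush: Thin blue paint brush lying loose on the table left of the wheel, 229 mm long, 12 mm thick; origin at the centre of its underside.
There are look-alikes about, which are no part of the job. What is meant by the jar is not red, and is the larger of those in its own colour.

How it is judged:
By the outcome, as a careful person would: the job done as asked, in the order asked, and still so for the second after the job is handed in, with the robot touching nothing.
It also fails if it takes over 54 s, if anything falls off the work surface, if the arm or the gripper's body presses on something with over 40 N, if the wrist force passes 120 N, or if a joint passes its speed limit or range.

## Working session

There is one attempt and no reset: what is moved stays moved. The work goes in short steps, each a Python script; the robot and the scene stay as the last script left them, time stands still between calls to the robot, and variables do not carry over. Pictures are saved under pics/ and viewed, about 8 in all and at most 12, crops included, and the job is handed in when it is done.

```bash
ls; mkdir -p pics
python3 - <<'E'
from station import arm,snapshot,camera_info
import cv2,numpy as np
for n in("top","side"):
    cv2.imwrite(f"pics/{n}0.png",snapshot(n)); c=camera_info(n); R=np.array(c["R"]);print(n,c["fx"],c["fy"],c["cx"],c["cy"],R.round(3).tolist(),(-R.T@np.array(c["t"])).round(3))
print(arm.read_time(),arm.read_eef_rot(),arm.read_opening())
E
```

```text
pics
top 385.9467528658621 385.9467528658621 276.6577727923814 202.32971617842068 [[0.016, -1.0, -0.006], [-0.991, -0.015, -0.13], [0.129, 0.008, -0.992]] [ 0.454 -0.021  0.921]
side 547.0223018576642 547.0223018576642 272.2585839485585 209.17193928107073 [[0.976, -0.22, 0.004], [-0.122, -0.556, -0.822], [0.183, 0.801, -0.569]] [ 0.305 -1.049  0.814]
0.1 [ 0.15304008  0.69033672 -0.15467919  0.68999152] 1.0032896415139716
```

View pics/top0.png

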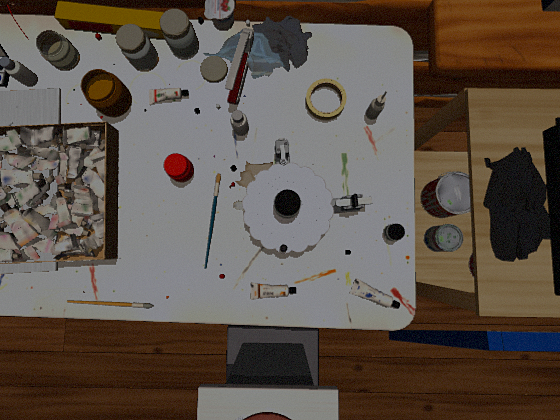

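View pics/side0.png

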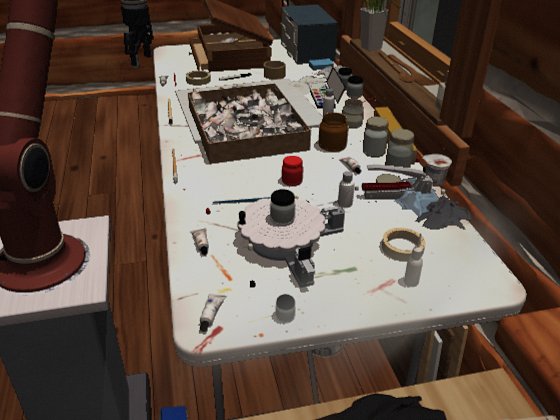

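The top view shows the wheel centred near (288,206) and the jar lid at (287,203). The knob is near (283,248), on the robot's side of the wheel. The roller is at (282,152), the bolt tab near (353,200), the tube at (270,291), the brush at (213,220) and the bottle at (239,122). Next I'll measure them.

```bash
cat > h.py <<'E'
import cv2,numpy as np
from station import arm,snapshot,camera_info,ticket
def ray(n,p,z):
    c=camera_info(n);R=np.array(c["R"]);o=-R.T@np.array(c["t"])
    d=R.T@np.array([(p[0]-c["cx"])/c["fx"],(p[1]-c["cy"])/c["fy"],1]);return o+d*(z-o[2])/d[2]
def pix(n,X):
    c=camera_info(n);q=np.array(c["R"])@X+np.array(c["t"]);return np.array([c["fx"]*q[0]/q[2]+c["cx"],c["fy"]*q[1]/q[2]+c["cy"]])
def blobs(img,m,box,amin=8):
    x0,y0,x1,y1=box;k=np.zeros(img.shape[:2],np.uint8);k[y0:y1,x0:x1]=m[y0:y1,x0:x1]
    n,l,s,c=cv2.connectedComponentsWithStats(k,connectivity=4)
    return [(c[i].round(1).tolist(),s[i].tolist()) for i in range(1,n) if s[i][4]>=amin]
E
python3 - <<'E'
from h import *
t=cv2.imread("pics/top0.png");s=cv2.imread("pics/side0.png")
mt=(t.max(2)<60).astype(np.uint8);ms=(s.max(2)<50).astype(np.uint8)
print("top dark");[print(b) for b in blobs(t,mt,(225,135,385,265))]
print("side dark");[print(b) for b in blobs(s,ms,(225,180,345,290))]
# plate: bright pixels edge -> view
a=cv2.resize(t[130:310,200:400],None,fx=4,fy=4,interpolation=cv2.INTER_CUBIC)[:600]
cv2.imwrite("pics/topc.png",t[130:280,200:400].repeat(4,0).repeat(4,1))
cv2.imwrite("pics/sidec.png",s[170:300,190:360].repeat(4,0).repeat(4,1))
E
```

```text
top dark
([277.7, 156.7], [275, 152, 6, 11, 46])
([286.7, 155.2], [285, 152, 4, 8, 21])
([233.3, 167.8], [230, 165, 7, 7, 31])
([286.9, 203.2], [274, 190, 27, 29, 580])
([348.4, 205.2], [333, 194, 31, 19, 233])
([283.0, 248.0], [280, 245, 7, 7, 43])
([347.4, 251.8], [345, 250, 6, 5, 25])
side dark
([282.1, 197.6], [271, 190, 23, 16, 313])
([239.9, 200.8], [225, 200, 32, 3, 47])
([278.5, 216.5], [271, 207, 22, 16, 141])
([334.7, 220.5], [325, 210, 19, 19, 214])
([241.5, 217.3], [239, 211, 6, 13, 68])
([331.0, 232.2], [320, 229, 23, 7, 41])
([301.7, 260.0], [293, 241, 20, 40, 302])
([269.3, 255.4], [253, 245, 35, 19, 118])
([292.0, 271.1], [289, 266, 7, 12, 19])
([251.9, 283.6], [250, 281, 5, 6, 28])
```

View pics/topc.png

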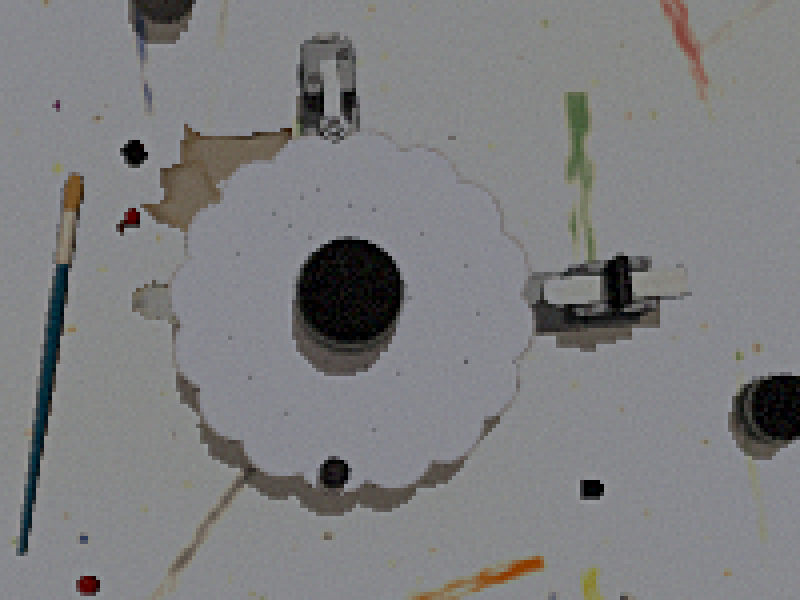

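View pics/sidec.png

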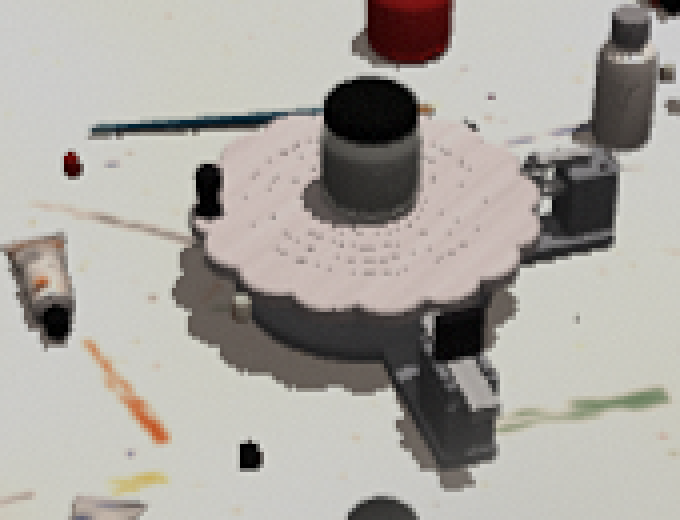

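The crops show the knob at full-picture (283.5,248) in the top view and (241.7,217) in the side view. The tab is at (354.8,200.3) in the top view and about (304.5,253.5) in the side view. The plate rim is clear enough to fit.

```bash
cat >> h.py <<'E'
def tri(pt,ps):
    A=[];b=[]
    for n,p in(("top",pt),("side",ps)):
        o=ray(n,p,0.);d=ray(n,p,.3)-o;d/=np.linalg.norm(d);M=np.eye(3)-np.outer(d,d);A.append(M);b.append(M@o)
    X=np.linalg.lstsq(np.vstack(A),np.hstack(b),rcond=None)[0];return X,np.abs(np.vstack(A)@X-np.hstack(b)).max()
E
python3 - <<'E'
from h import *
from scipy.optimize import least_squares
P=[(172,300),(188,215),(222,172),(290,138),(372,132),(440,150),(495,195),(522,248),(520,385),(495,425),(455,468),(385,490),(270,482),(210,430)]
W=np.array([ray("top",(200+x/4,130+y/4),.06)[:2] for x,y in P])
f=least_squares(lambda q:np.hypot(*(W-q[:2]).T)-q[2],[.45,-.04,.1],loss="soft_l1",f_scale=.003)
print("plate",f.x,f.fun.round(4))
c=f.x[:2]
k=ray("top",(283.2,247.7),.085);print("knob ray",k,np.hypot(*(k[:2]-c)),"tri",tri((283.2,247.7),(241.6,214.5)))
t=ray("top",(354.8,200.3),.087);print("tab ray",t,np.hypot(*(t[:2]-c)),"tri",tri((354.8,200.3),(304.5,253.5)))
r=ray("top",(282,150),.05)
j=ray("top",(287.2,202.5),.129);print("jar",j)
for n,p in(("knob",k),("tab",t),("roller",r)):print(n,np.degrees(np.arctan2(*(p[:2]-c)[::-1])))
for n,p,z in(("tube a",(250,291),.013),("tube b",(296,291),.013),("brush a",(218,174),.006),("brush b",(206,267),.006),("bottle",(239,114),.09)):print(n,ray("top",p,z).round(3))
E
```

```text
plate [ 0.55526564 -0.03777955  0.10417179] [-0.0042  0.0017  0.0024 -0.0005 -0.0018  0.0005  0.0009 -0.0009 -0.0001
 -0.0006  0.002  -0.0014  0.0021 -0.0009]
knob ray [ 0.46442862 -0.02929983  0.085     ] 0.09123196302169996 tri (array([ 0.46463188, -0.0293328 ,  0.08463054]), np.float64(0.00019841415964988451))
tab ray [ 0.56942902 -0.18388974  0.087     ] 0.14679505889326086 tri (array([ 0.57159945, -0.1862691 ,  0.07539358]), np.float64(0.0005454795562020998))
jar [ 0.55691883 -0.0358625   0.129     ]
knob 174.66684183150483
tab -84.46325899208614
roller 5.916061218268567
tube a [0.365 0.045 0.013]
tube b [ 0.367 -0.061  0.013]
brush a [0.64  0.13  0.006]
brush b [0.418 0.15  0.006]
bottle [0.76  0.074 0.09 ]
```

The measurements agree: base yaw is about -5.3° from both the roller and the tab, and the knob radius of 91 mm and plate radius of 104 mm match the given sizes. I'll plan the arc, check IK along it, then approach.

```bash
cat >> h.py <<'E'
from scipy.spatial.transform import Rotation as Ro
C=np.array([.5553,-.0378]);Z=.151;A0=174.67;AB=-84.4
def ori(d,s=1):
    z=s*np.array([d[0],d[1],0.]);x=np.array([0,0,-1.]);return Ro.from_matrix(np.c_[x,np.cross(z,x),z]).as_quat()
def unit(a):a=np.radians(a);return np.array([np.cos(a),np.sin(a)])
def knobpose(a,off,s,z=Z): # finger behind the knob at wheel-circle angle a, off behind along tangent
    u=unit(a);t=np.array([u[1],-u[0]]);p=C+.092*u-off*t;return [*p,z],ori(t,s)
def tabpose(r,s,z=Z):
    u=unit(AB);return [*(C+r*u),z],ori(-u,s)
E
python3 - <<'E'
from h import *
for s in(1,-1):
    print(s)
    for n,p in[("up",knobpose(A0,.032,s,.27))]+[(a,knobpose(a,.019,s)) for a in(174,130,90)]+[("tab",tabpose(.18,s)),("tab",tabpose(.153,s))]:
        q=arm.ik(*p);print(n,np.round(p[0],3),None if q is None else np.round(q,2))
E
```

```text
1
up [ 0.461 -0.061  0.27 ] [-0.64  0.61  1.14  2.   -0.68  0.97 -2.39]
174 [ 0.462 -0.047  0.151] [ 0.34  0.61 -0.42  2.1   0.48  0.53  2.61]
130 [0.482 0.02  0.151] [ 0.08  0.6  -0.25  2.06  0.28  0.52  1.9 ]
90 [0.536 0.054 0.151] [-0.09  0.65 -0.08  1.9   0.09  0.59  1.34]
tab [ 0.573 -0.217  0.151] [-0.25  1.03  1.13  1.71 -1.04  1.12 -1.83]
tab [ 0.57  -0.19   0.151] [-0.3   1.02  1.13  1.75 -1.04  1.11 -1.85]
-1
up [ 0.461 -0.061  0.27 ] [-0.24  0.4   0.45  1.99 -0.24  0.8   0.25]
174 [ 0.462 -0.047  0.151] [-0.11  0.58  0.24  2.11 -0.29  0.47  0.25]
130 [0.482 0.02  0.151] [-0.36  0.62  0.41  2.07 -0.47  0.54 -0.48]
90 [0.536 0.054 0.151] [-0.5   0.72  0.58  1.92 -0.6   0.68 -1.13]
tab [ 0.573 -0.217  0.151] [ 0.16  0.75  0.29  1.7  -0.29  0.74  0.68]
tab [ 0.57  -0.19   0.151] [ 0.12  0.73  0.27  1.73 -0.28  0.71  0.63]
```

Run:
```python
from h import *
arm.move_gripper(0.0)
arm.movep(*knobpose(A0,.034,-1,.27))
p,o=knobpose(A0,.034,-1);arm.line_to(p,.15)
s=snapshot("side");cv2.imwrite("pics/s1.png",s[130:300,160:360].repeat(3,0).repeat(3,1))
print(arm.read_time(),arm.read_tool_pos(),p,arm.read_ft_force(),arm.read_opening())
```

```text
4.2667 [ 0.46113624 -0.06317585  0.15175552] [np.float64(0.4605394641259147), np.float64(-0.06310693266392008), 0.151] [ 0.78154936 -0.0854813  -0.41109861] -0.003825220195606031
```

View pics/s1.png

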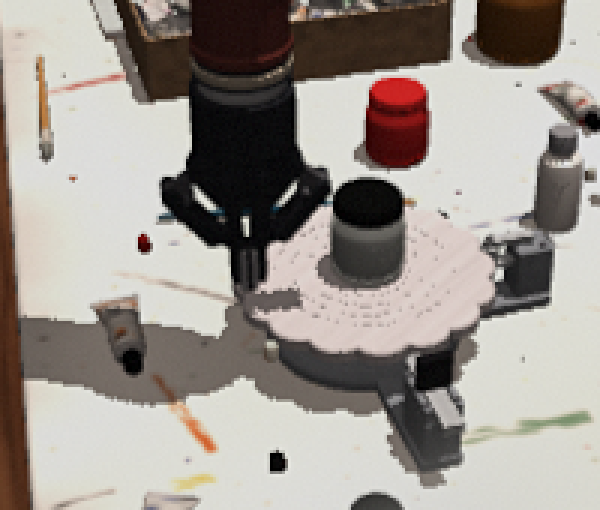

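The shut fingertip is beside the knob, with the jar clear of the linkage. Pushing now.

Run:
```python
from h import *
arm.line_to(knobpose(A0,.021,-1)[0],.05)
for d in np.append(np.arange(0,80,7.5),82.):
    p,o=knobpose(A0-d,.019,-1);arm.line_to(p,.06,o)
    f=arm.read_ft_force();u=unit(A0-d);t=np.array([u[1],-u[0]])
    print(d,round(arm.read_time(),2),"tang",round(-f[:2]@t,2),f.round(1))
    if np.linalg.norm(f)>20: print("stop");break
arm.pause(.3)
cv2.imwrite("pics/s2.png",snapshot("side")[130:300,160:360].repeat(3,0).repeat(3,1))
```

```text
0.0 4.92 tang 1.33 [ 0.2 -1.4  1.8]
7.5 5.28 tang 0.11 [ 0.1 -0.1 -1.3]
15.0 5.64 tang -0.1 [ 1.3 -0.4 -0.1]
22.5 6.0 tang -0.41 [0.1 0.4 0. ]
30.0 6.36 tang 0.84 [-1.  -0.3 -0.8]
37.5 6.72 tang -0.09 [ 0.3 -0.1 -0.7]
45.0 7.08 tang 0.36 [-0.1 -0.5 -0.2]
52.5 7.43 tang 0.93 [-0.6 -0.8 -0.6]
60.0 7.79 tang 0.22 [-0.1 -0.2 -1. ]
67.5 8.15 tang -0.02 [-0.1  0.3 -0.2]
75.0 8.51 tang 1.41 [-1.4 -0.4  0.4]
82.0 8.85 tang -0.2 [ 0.2 -0.3 -0.1]
```

View pics/s2.png

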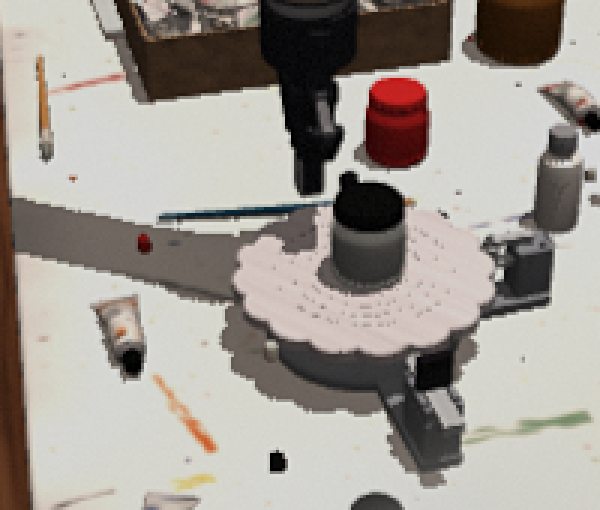

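The knob has moved on ahead of the finger and shows just behind the jar lid. I'll back off, lift and measure it.

Run:
```python
from h import *
p,o=knobpose(A0-82,.034,-1);arm.line_to(p,.1,o);p[2]=.28;arm.line_to(p,.2)
arm.movep(*tabpose(.21,-1,.28))
t=snapshot("top");cv2.imwrite("pics/t3f.png",t)
for b in blobs(t,(t.max(2)<60).astype(np.uint8),(225,135,300,265)):
    k=ray("top",b[0],.085);d=k[:2]-C;print(b,k.round(3),np.hypot(*d).round(4),"turned",A0-np.degrees(np.arctan2(d[1],d[0])))
s=snapshot("side");print([b for b in blobs(s,(s.max(2)<50).astype(np.uint8),(225,160,345,240))])
cv2.imwrite("pics/t3.png",t[130:280,200:400].repeat(4,0).repeat(4,1));print(arm.read_time())
print(tri((244,200),(276,190)))
```

```text
([277.8, 156.7], [275, 152, 6, 10, 41]) [ 0.665 -0.015  0.085] 0.112 turned 162.71585007515404
([286.9, 155.2], [286, 152, 3, 8, 17]) [ 0.669 -0.035  0.085] 0.1133 turned 173.1305881410514
([233.3, 167.6], [230, 165, 7, 6, 27]) [0.639 0.083 0.085] 0.1472 turned 119.20280334292636
([288.6, 202.9], [277, 190, 23, 27, 515]) [ 0.562 -0.04   0.085] 0.0068 turned 191.5611532604147
([246.4, 202.0], [243, 198, 8, 9, 52]) [0.562 0.053 0.085] 0.0906 turned 89.18522773943751
([286.0, 216.9], [283, 216, 7, 3, 9]) [ 0.531 -0.034  0.085] 0.0245 turned 2.4452783657904718
[([318.7, 182.5], [286, 160, 59, 60, 2068]), ([282.0, 174.5], [282, 170, 1, 10, 10]), ([281.9, 198.1], [271, 187, 24, 20, 339]), ([244.1, 200.5], [233, 200, 23, 2, 26]), ([273.4, 216.4], [271, 209, 8, 15, 47]), ([335.4, 220.8], [328, 212, 16, 17, 182]), ([331.9, 232.1], [323, 230, 19, 5, 30])]
11.9583
(array([0.56677159, 0.05810756, 0.08294589]), np.float64(0.0002687998130628255))
```

View pics/t3.png

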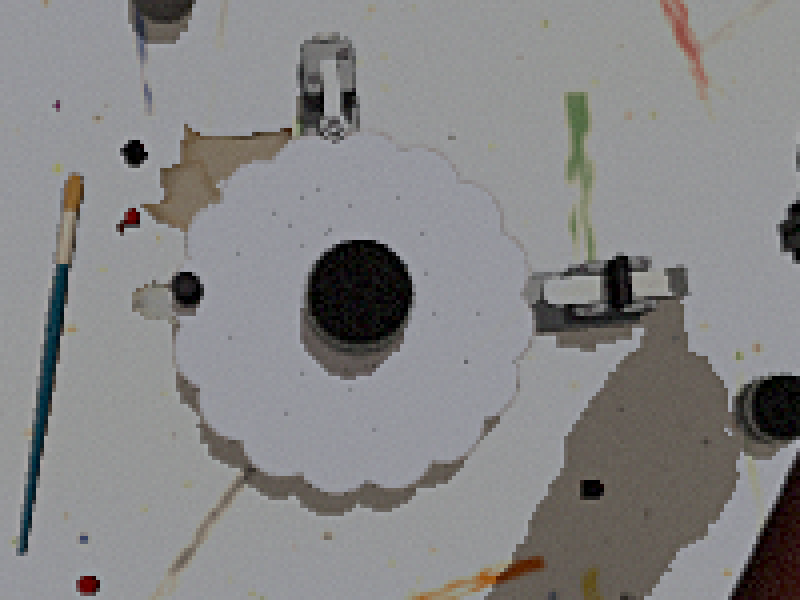

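The knob is at full-picture (246.4,202), so it has turned 89.2°, which is four clicks (90°). The jar only rode round with the plate. Now the bolt.

Run:
```python
from h import *
arm.movep(*tabpose(.185,-1,.28))
arm.line_to(tabpose(.185,-1)[0],.15)
arm.pause(.2);f0=arm.read_ft_force();u=np.r_[unit(AB),0]
arm.line_to(tabpose(.168,-1)[0],.05)
for r in np.arange(.166,.1455,-.001):
    arm.line_to(tabpose(r,-1)[0],.03);arm.pause(.05)
    f=(arm.read_ft_force()-f0)@u;R=(arm.read_tool_pos()[:2]-C)@u[:2];print(round(r,4),R.round(4),f.round(2))
    if f>12:break
arm.pause(.2);print(arm.read_time(),(arm.read_ft_force()-f0)@u)
```

```text
0.166 0.1662 0.62
0.165 0.165 -0.53
0.164 0.1646 2.01
0.163 0.1635 1.99
0.162 0.162 2.5
0.161 0.1608 1.65
0.16 0.1598 1.16
0.159 0.1589 2.46
0.158 0.1579 2.04
0.157 0.1569 2.87
0.156 0.1559 2.58
0.155 0.1549 2.26
0.154 0.1546 3.34
0.153 0.1544 4.69
0.152 0.1542 5.65
0.151 0.154 8.0
0.15 0.1538 8.91
0.149 0.1537 9.97
0.148 0.1535 11.25
0.147 0.1534 12.27
20.1083 12.835604139431595
```

The bolt met a firm stop with the finger at 154 mm, against 153.5 mm predicted for home. It had travelled about 10 mm from first contact. I'll retreat and check.

Run:
```python
from h import *
arm.line_to(tabpose(.185,-1)[0],.08);arm.line_to(tabpose(.185,-1,.28)[0],.2);arm.movep(*tabpose(.26,-1,.30))
t=snapshot("top");t0=cv2.imread("pics/top0.png")
for b in blobs(t,(t.max(2)<60).astype(np.uint8),(240,190,252,215)):
    k=ray("top",b[0],.085);d=k[:2]-C;print(b,"turned",A0-np.degrees(np.arctan2(d[1],d[0])))
cv2.imwrite("pics/t4.png",np.vstack([t0[100:310,190:390],t[100:310,190:390]]).repeat(1,0) if 0 else np.hstack([t0[100:310,195:395],t[100:310,195:395]]).repeat(2,0).repeat(2,1))
print(arm.read_time(),pix("top",[*(C+.138*unit(AB)),.087]),pix("top",[*(C+.148*unit(AB)),.087]),arm.read_ft_force())
```

```text
([246.4, 202.0], [243, 198, 8, 9, 52]) turned 89.18522773943751
21.9833 [350.78256591 200.54207537] [355.35176648 200.1657284 ] [-0.20440945  0.07295758 -0.57924608]
```

View pics/t4.png

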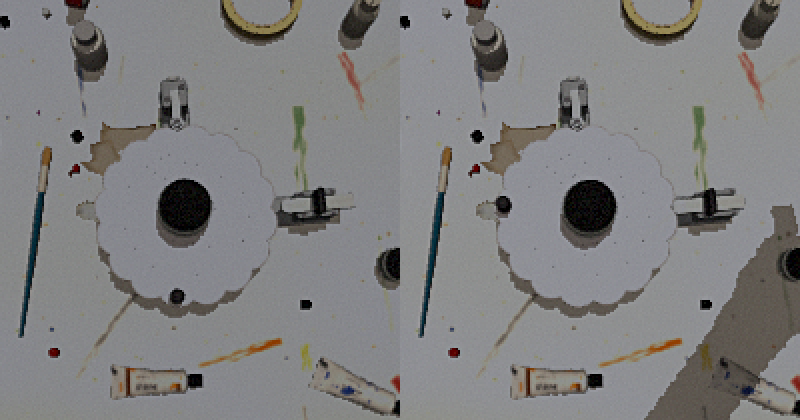

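Before and after: the tab moved from column 355 to about 350.5 (350.8 predicted for home). The knob is unchanged at four clicks, and the bottle, tube and brush are where they were. Handing in.

```bash
python3 -c "
from station import ticket;print(ticket.finish_job())"
```

```text
the job is handed in; nothing more can be done
None
```

The wheel has gone on four clicks clockwise, the lock bolt is pushed fully home, and I handed the job in at about 22 s (limit 54 s). I did it by pushing only, with the gripper shut; no verdict was reported.

- **Wheel:** the knob measured 89.2° on from where it started. Four clicks is 90°, so the difference is within measuring error. It read the same after the bolt was pushed.
- **Bolt:** it moved about 10 mm at 2–3 N, then met a firm stop with the finger 154 mm from the axis, where 153.5 mm was expected for home. I pushed on to about 13 N there. In the last picture the tab is within half a pixel of its home position.
- **Everything else:** the jar was not touched; its lid shifted about 4 mm, which fits it riding round slightly off-centre on the plate. By eye in the before and after pictures, the bottle, tube and brush have not moved. The arm finished clear of everything.

No check failed or disagreed. I took eight views in all.

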